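# Run the accessory trolley round the desk track into its charging dock

## Task

Set the trolley with both feet down in the straight leg of the curved desk track that has the open flared mouth, then slide it along the track, round the bend, and fully home into the dock on the other leg, so that the dock's spring contact is held in. Push lightly and with feel, so that the trolley never jams hard in the track or rams the stop; then let go.

Things in the scene. Friction and masses are not known exactly. Their poses are not given: they have to be found in the camera images.
- track: aluminium L-shaped guide track screwed to the desk: floor 4 mm thick, 33 mm wide, between 6 mm walls with tops 12 mm above the desk; the slot is 21 mm wide, open above. Origin on the desk, under the slot's centre line where entry leg meets bend; z up. The trolley travels -y down the entry leg, round the bend, then +x. Pushing over 15 N is a jam or a ram; 35 N on the track fails
- entry (a point): on the slot's floor, mid-width, 45 mm up the straight entry leg: track-frame (x 0, y +45 mm); axes as the track's. The leg is straight from y 0 to y +85 mm at x = 0; beyond, its walls flare into the open mouth, up to y +119 mm
- bend_middle (a point): on the slot's floor, mid-width, half-way round the bend. The bend's centre line is a quarter circle of 70 mm radius about track-frame (x 70, y 0), from the track's origin to (x 70, y -70)
- bend_end (a point): on the slot's floor, mid-width, where the bend ends and the exit leg begins: track-frame (x 70, y -70); axes as the track's. The exit leg runs straight on along +x for 142 mm and carries the dock, a grey plastic end stop with a rubber face that does not give
- trolley: loose black trolley, 0.16 to 0.28 kg, 74 x 34 mm with round ends, 48 mm high; starts on the desk, right of the track. Origin at its underside centre, x along its length (ends alike), z up. Round feet, 18 mm across, chamfered below, at x -20 and +20 mm run in the slot with 1.5 mm free each side. Deck 10 to 18 mm up passes over the walls. In the track its origin is 4 mm above the desk
- trolley_knob (a point): middle of the trolley's upright round knob, the place to grip or push: 24 mm diameter, from 18 to 48 mm above the feet's undersides on the trolley's centre (point half-way up, 33 mm above them); axes as the trolley's. In the bend, with both feet on the centre line, it runs up to 3 mm inside that line
- contact (a joint): the dock's spring contact: a steel roller at the exit leg's outer (-y) side. 0 m = out; the trolley's side pushes it in 4 to 8 mm against 0.5 to 2 N and holds it in only while home. Where the dock is clamped varies and is not given: feel for it. Home (nose on rubber) puts the trolley's centre 50 to 86 mm past bend_end along +x. The roller is met about 17 mm before the stop and adds some drag
Not all that is in view belongs to the job. Leave any green or pink look-alike of the trolley alone.

How it is judged:
By the outcome, as a careful person would: the job done as asked, in the order asked, and still so for the second after the job is handed in, with the robot touching nothing.
It also fails if it takes over 61 s, if anything falls off the work surface, if the arm or the gripper's body presses on something with over 40 N, if the wrist force passes 120 N, or if a joint passes its speed limit or range.

## Robot

A 6-joint arm with a two-finger parallel gripper is mounted at the origin on a cart in front of the work surface, level with it; the furniture and walls round the work are solid. World frame = base frame: x ahead of the robot, y to its left, z up, the work surface at z = 0. Lengths are in m, angles in rad, forces in N, time in s.
With the tool pointing down it reaches from about 0.375 to 0.9 m from the base axis. Payload 3.1 kg.
Tool frame: the origin (TCP) lies midway between the tips of the shut fingers; the grasp point (between the pads) lies 19 mm behind it; z points along the fingers, y is the line along which they close (so a half turn about z gives the same grasp; the last joint's range is limited). The gripper opens to 87 mm and grips with 3 to 60 N. Pads are 19 mm wide; open, the fingers measure 117 mm over their backs; the gripper's body (75 mm by 190 mm) begins 51 mm behind the grasp point.
Start: joints at [0.924, 0.527, 1.433, -0, 1.181, -0.178], TCP at [0.282, 0.558, 0.223] pointing down, gripper open.
Joint ranges: [-3.08, 3.08], [-0.75, 2.2], [0.22, 2.44], [-1.43, 4.57], [0, 2.65], [-2.85, 2.85]. Speed limits (rad/s): [2.79, 2.79, 3.14, 3.14, 3.14, 3.14].

## Interface

Orientations are given as a unit quaternion [x, y, z, w].
In Python, from rig import status, imaging, order gives the robot as it stands.
- The arm moves only by the tool arm_command, never from a script. Its argument "deltas" is one flat list of numbers, 5 for each row, row after row: the opening, from -1 (shut) to 1 (fully open), so that 0 is half open, then the shift along the tool's x, y, z in m, then the turn about the tool's z in rad. In form: [gripper, tx, ty, tz, roll, gripper, tx, ty, tz, roll, ...]. A call has 1 to 12 rows; each row shifts and turns the commanded pose from where the row before left it, along the tool's axes as they then stand; what a row does not reach is not made up. A row lasts 1/8 s, in which the tool goes at most 62.5 mm and 10.7 degrees, less where a joint would pass 70% of its speed; a pose out of reach is approached as far as the arm can. A call with a gripper value outside its range is refused whole. The fingers move at their own pace and stop on an object; "newtons" is the grip in N (left out, the last holds). Time passes only in rows, so rows that do not move let the fingers close. It gives the time, the measured TCP pose, the force, the opening and the grip force at its end, in the units of the state.
- status.get_obs(): the state, without advancing time (a new reading comes with each control period).
- imaging.camera(name): name is "scene" or "top" or "wrist"; returns (picture, depth): 400x640x3 uint8, red, green, blue; 400x640 float32, m along the optical axis (not along the pixel's ray), 0 where there is no reading.
- imaging.camera_params(name): a dict with "intrinsics" (3x3 intrinsics, pixels), "camera_from_world" (4x4, takes a point from world to camera coordinates). Camera axes: x right, y up, looking along -z (the intrinsics and any distortion apply to the point x, -y, -z); pixel columns grow to the right and rows downward; lengths in m; the calibration is good to about 2 mm. A picture is of the moment at which its call begins: read the wrist's pose just before it. camera_params takes no time and is no camera call; for the wrist camera it gives the pose at the moment of the call.
- order.hand_in(): hands the job in; it is judged then, once.
The state is a dict: "time": time; "q": joint angles; "joint_velocities": joint speeds; "joint_torque": joint torques, N m; "position": TCP position; "tool_rot": TCP orientation; "ft_force": force on the tool from outside, world axes, zero at the start; "moment": the same for the moment, N m; "grip_width": finger opening in m; "grip_force": force on a finger pad.
Only numpy, scipy, OpenCV 4.12 (cv2) and the standard library are available. Lean on these libraries where they do the work, as an engineer would, in place of code of your own. Each camera call takes 0.05 s, during which the arm holds its last target. There are 200 camera calls.

## Working session

There is one attempt and no reset: what is moved stays moved. The work goes in short steps, Python scripts to look and compute and a tool call to move; the robot and the scene stay as the last step left them, time stands still between calls to the robot, and variables do not carry over. Pictures are saved under pics/ and viewed, at most 10 in all, crops included, and the job is handed in when it is done.

Besides the shell and the picture viewer there is one more tool, called after "Emit:" as name(argument=value, ...) on one line, values as JSON. arm_command: Moves the arm, as the interface text tells. Its arguments: {"type":"object","properties":{"deltas":{"type":"array"},"newtons":{"type":"number"}},"required":["deltas"]}

```bash
mkdir -p pics; cat > h.py <<'E'
import numpy as np, cv2
from rig import status, imaging, order
def snap(n,f):
    P=imaging.camera_params(n); im,d=imaging.camera(n)
    cv2.imwrite(f'pics/{f}.png',im[:,:,::-1]); np.savez(f'pics/{f}.npz',im=im,d=d,K=P['intrinsics'],T=P['camera_from_world']); return im,d
def world(f,u,v,z=None):
    D=np.load(f'pics/{f}.npz'); K,T=D['K'],D['T']; Ti=np.linalg.inv(T)
    r=np.linalg.inv(K)@[u,v,1]; r=np.array([r[0],-r[1],-r[2]])
    if z is None: p=r*D['d'][int(round(v)),int(round(u))]; return Ti[:3,:3]@p+Ti[:3,3]
    w=Ti[:3,:3]@r; c=Ti[:3,3]; return c+w*(z-c[2])/w[2]
def pix(f,p):
    D=np.load(f'pics/{f}.npz'); q=D['T']@np.append(p,1); h=D['K']@[q[0],-q[1],-q[2]]; return h[:2]/h[2]
E
python3 - <<'E'
from h import *
print(status.get_obs())
snap('top','t0');snap('scene','s0')
print(imaging.camera_params('top'))
E
```

```text
{'time': 0.0, 'q': array([ 9.24540731e-01,  5.28485270e-01,  1.43391294e+00,  4.33918191e-05,
        1.18138340e+00, -1.78483343e-01]), 'joint_velocities': array([ 1.07363339e-03,  2.73972519e-03,  5.19110032e-04, -3.60562145e-04,
       -6.24863739e-04,  7.65792147e-05]), 'joint_torque': array([-3.54104659e-04, -4.40038526e+01, -1.76595175e+01,  6.31593168e-02,
        5.79993508e-02, -1.25380025e-04]), 'position': array([0.28131561, 0.55728701, 0.22155651]), 'tool_rot': array([ 2.31767478e-01,  9.72770599e-01, -9.94693347e-04, -4.57027984e-04]), 'ft_force': array([-0.10968022,  0.06977846,  0.1541257 ]), 'moment': array([-0.00661726, -0.03944394, -0.01048636]), 'grip_force': 0.0, 'grip_width': 0.0871493386784105}
{'intrinsics': array([[365.10629146,   0.        , 322.34454751],
       [  0.        , 365.10629146, 206.71036002],
       [  0.        ,   0.        ,   1.        ]]), 'camera_from_world': array([[-0.01646439, -0.99971017,  0.01756398,  0.09868102],
       [ 0.99084034, -0.01395852,  0.13431523, -0.55217941],
       [-0.13403114,  0.01961452,  0.99078299, -0.83781205],
       [ 0.        ,  0.        ,  0.        ,  1.        ]])}
```

View pics/t0.png

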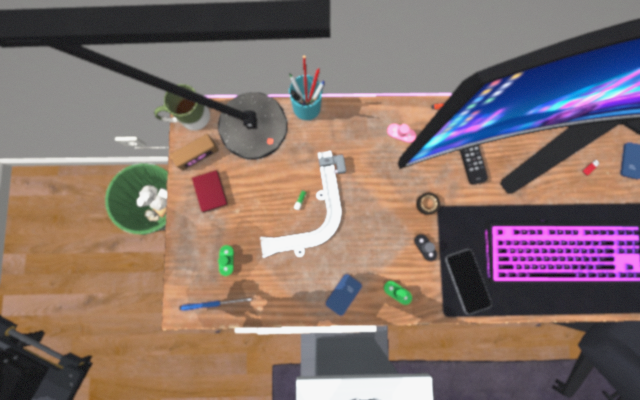

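View pics/s0.png

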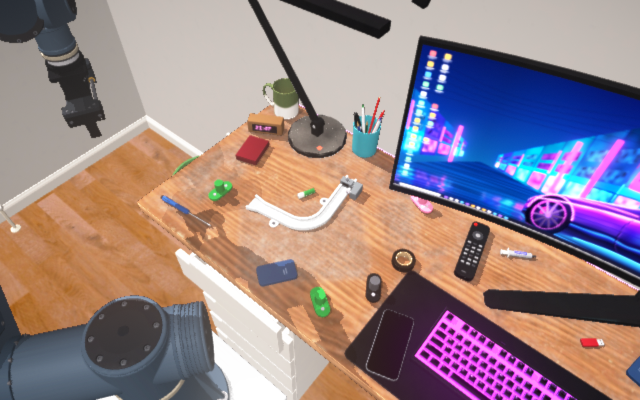

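```bash
python3 - <<'E'
from h import *
im=cv2.imread('pics/t0.png')
a=cv2.resize(im[140:265,250:445],None,fx=4,fy=4,interpolation=cv2.INTER_CUBIC)
cv2.imwrite('pics/t0c.png',a)
for u,v in [(427,247),(265,247),(325,155)]: print(world('t0',u,v),world('t0',u,v,0.012))
E
```

```text
[ 0.45349034 -0.15248659  0.049     ] [ 0.45422889 -0.16375166  0.012     ]
[0.46077355 0.23125737 0.00348211] [0.46054314 0.23008368 0.012     ]
[0.68948553 0.08074816 0.00604698] [0.68780528 0.08092499 0.012     ]
```

View pics/t0c.png

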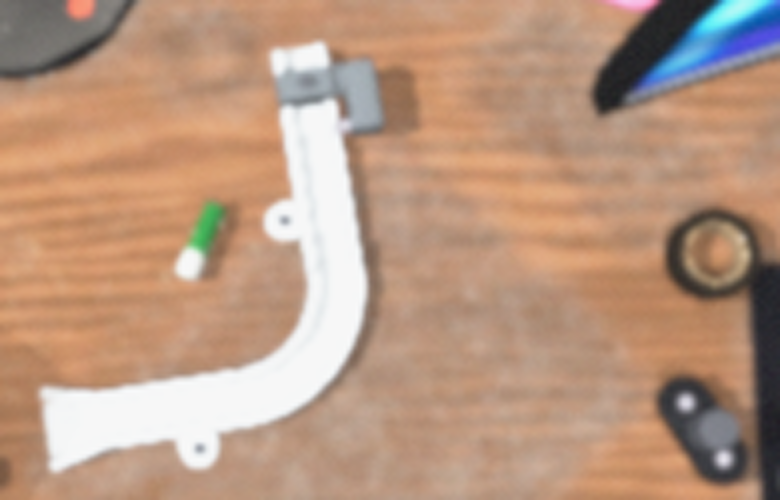

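Candidates in the top view: black trolley with knob (427,247); green look-alikes (226,261) and (398,292); pink one (402,132); tape ring (428,203). The crop shows the black one with a round knob and two end studs, so that's the trolley. The track mouth is at (265,247) and the grey dock at about (330,161). I'll move over the track for a close look on the way.

Emit:
arm_command(deltas=[1,-0.0325,-0.024,-0.007,0,1,-0.0325,-0.024,-0.007,0,1,-0.0325,-0.024,-0.007,0,1,-0.0325,-0.024,-0.007,0,1,-0.0325,-0.024,-0.007,0,1,-0.0325,-0.024,-0.007,0,1,-0.0325,-0.024,-0.007,0,1,-0.0325,-0.024,-0.007,0,1,-0.0325,-0.024,-0.007,0,1,-0.0325,-0.024,-0.007,0,1,-0.0325,-0.024,-0.007,0,1,-0.0325,-0.024,-0.007,0])

```text
time: 1.6
position: [0.5001, 0.1237, 0.3064]
tool_rot: [0.232, 0.973, -0.0, -0.0]
ft_force: [-0.2, 0.2, 0.5]
grip_width: 0.087
grip_force: 0.0
```

```bash
python3 - <<'E'
from h import *
snap('wrist','w1')
o=status.get_obs();print(o['time'],o['position'],o['tool_rot'],o['q'])
for p in [(.46,.23,.012),(.69,.08,.012),(.454,-.155,.03)]: print(pix('w1',p))
print(np.linalg.inv(np.load('pics/w1.npz')['T'])[:3,3])
E
```

```text
1.65 [0.50368296 0.11950489 0.30742828] [ 0.23307161  0.97245506 -0.00158834  0.00250131] [ 0.01947043  0.28414948  1.58952011 -0.00454714  1.26388518 -1.0794886 ]
[379.95540211 104.20224358]
[353.54471767 282.85376184]
[139.21225234 224.45512135]
[0.43958638 0.15383479 0.4691848 ]
```

View pics/w1.png

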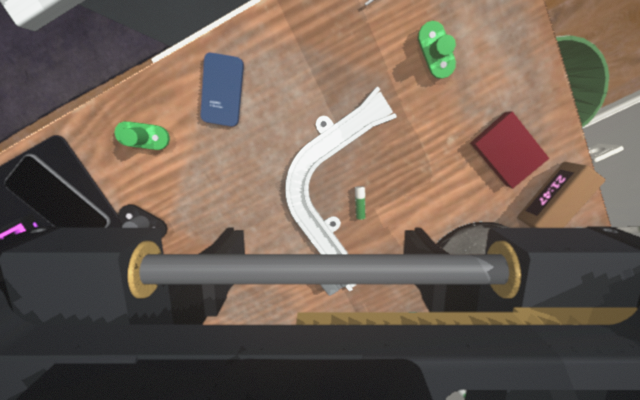

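The wrist view shows the white L-track, mouth at (385,105), bend near (295,185) and exit leg down to (340,290). The black trolley is at (138,220). I'll fit the track pose from both views.

```bash
cat > fit.py <<'E'
from h import *
from scipy.optimize import minimize
g=0.0005
def grid(f,x0,x1,y0,y1,z):
    xs=np.arange(x0,x1,g);ys=np.arange(y0,y1,g);X,Y=np.meshgrid(xs,ys,indexing='ij')
    D=np.load(f'pics/{f}.npz');T,K=D['T'],D['K']
    P=np.stack([X,Y,0*X+z,0*X+1],-1)@T.T
    u=K[0,0]*P[...,0]/-P[...,2]+K[0,2];v=-K[1,1]*P[...,1]/-P[...,2]+K[1,2]
    return X,Y,cv2.remap(D['im'],u.astype('f4'),v.astype('f4'),cv2.INTER_LINEAR)
def dist(p,X,Y):
    c,s=np.cos(p[2]),np.sin(p[2]);x=c*(X-p[0])+s*(Y-p[1]);y=-s*(X-p[0])+c*(Y-p[1])
    d=np.full(X.shape,9.)
    m=(y>=0)&(y<80)&(x<.06);m=(y>=0)&(y<.08)&(x<.06);d[m]=abs(x[m])
    m=(x>=.07)&(x<.15)&(y<-.03);d[m]=abs(y[m]+.07)
    m=(x<.07)&(y<0);d[m]=abs(np.hypot(x[m]-.07,y[m])-.07)
    return d
if __name__=='__main__':
  for f in ('t0','w1'):
    X,Y,I=grid(f,.4,.75,.0,.27,.012)
    h=cv2.cvtColor(I,cv2.COLOR_RGB2HSV);M=((h[...,1]<60)&(h[...,2]>150)).astype(float)
    M=cv2.GaussianBlur(M,(5,5),0)
    def cost(p):
        d=dist(p,X,Y);m=d<.024
        S=1/(1+np.exp((d[m]-.0165)/.0015));return np.mean((M[m]-S)**2)
    best=None
    for a in (.05,.12,.2):
      r=minimize(cost,[.48,.14,a],method='Nelder-Mead',options=dict(initial_simplex=[[.48,.14,a],[.5,.14,a],[.48,.16,a],[.48,.14,a+.1]],xatol=1e-5,fatol=1e-8))
      if best is None or r.fun<best.fun: best=r
    print(f,best.x,best.fun)
    p=best.x;J=I.copy();d=dist(p,X,Y);J[abs(d-.0165)<.0004]=(255,0,0);J[d<.0004]=(0,0,255)
    cv2.imwrite(f'pics/fit_{f}.png',cv2.resize(J[::-1,::-1,::-1],None,fx=.7,fy=.7))
  a,b=[cv2.imread(f'pics/fit_{f}.png') for f in ('t0','w1')];cv2.imwrite('pics/fit.png',np.hstack([a,b]))
  im=cv2.imread('pics/t0.png')
  for u,v in [(421.2,240.5),(431,254.5)]: print(world('t0',u,v,.018),world('t0',u,v))
  print(world('t0',429.5,247,.048))
E
python3 fit.py
```

```text
t0 [0.47801269 0.12037176 0.14267972] 0.10564951670658179
w1 [0.47592904 0.12627315 0.11715845] 0.06816113307347997
[ 0.47000522 -0.14864577  0.018     ] [ 0.47008126 -0.14922595  0.01599558]
[ 0.43595779 -0.17064048  0.018     ] [ 0.43595941 -0.16973272  0.02088806]
[ 0.45341606 -0.15866919  0.048     ]
```

View pics/fit.png

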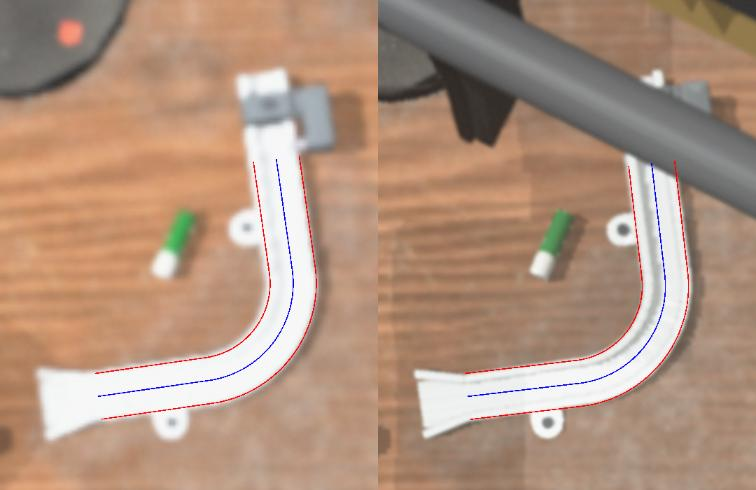

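Wrist picture was taken while still settling. I'll retake it and refit.

```bash
sed -i "s/for f in ('t0','w1'):$/for f in ('t0','w2'):/; s/for f in ('t0','w1')\]/for f in ('t0','w2')]/; s/h\[...,1\]<60)&(h\[...,2\]>150/h[...,1]<45)\&(h[...,2]>170/; s/(x<.15)/(x<.115)/" fit.py
python3 - <<'E'
from h import *
snap('wrist','w');o=status.get_obs();print(o['position'],abs(o['joint_velocities']).max())
snap('wrist','w2');o=status.get_obs();print(o['position'],abs(o['joint_velocities']).max())
E
python3 fit.py
```

```text
[0.50232885 0.12181737 0.30697873] 0.055067447850536015
[0.50075062 0.12351612 0.30646079] 0.042220458515851336
t0 [0.47697922 0.12279149 0.1207432 ] 0.0799300125299375
w2 [0.47662538 0.1249697  0.12400239] 0.04209570539928019
[ 0.47000522 -0.14864577  0.018     ] [ 0.47008126 -0.14922595  0.01599558]
[ 0.43595779 -0.17064048  0.018     ] [ 0.43595941 -0.16973272  0.02088806]
[ 0.45341606 -0.15866919  0.048     ]
```

View pics/fit.png

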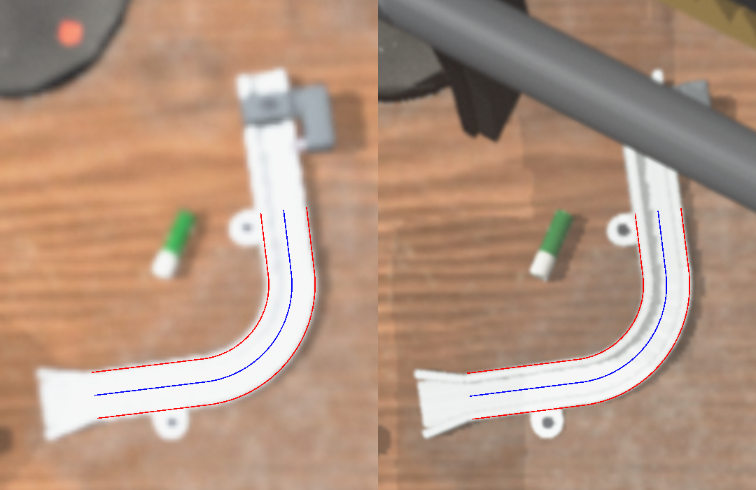

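Both views agree to about 2 mm, so I take the track at about (0.4768, 0.124) with yaw 0.123. The trolley is at about (0.4533, -0.159) with its axis at about 33°. I'll go above it.

Emit:
arm_command(deltas=[1,0,0,0,0.1757,1,0,0,0,0.1757,1,0,0,0,0.1757,1,-0.0236,-0.0216,0.022,0,1,-0.0236,-0.0216,0.022,0,1,-0.0236,-0.0216,0.022,0,1,-0.0236,-0.0216,0.022,0,1,-0.0236,-0.0216,0.022,0,1,-0.0236,-0.0216,0.022,0,1,-0.0236,-0.0216,0.022,0,1,-0.0236,-0.0216,0.022,0,1,-0.0236,-0.0216,0.022,0])

```text
time: 3.25
position: [0.4522, -0.1585, 0.1077]
tool_rot: [0.477, 0.879, 0.0, -0.001]
ft_force: [0.1, 0.3, 0.3]
grip_width: 0.087
grip_force: 0.0
```

Emit:
arm_command(deltas=[1,0,0,0,0,1,0,0,0,0,1,0,0,0,0])

```text
time: 3.62
position: [0.453, -0.1578, 0.1092]
tool_rot: [0.476, 0.879, 0.0, 0.0]
ft_force: [-0.6, 0.1, 0.4]
grip_width: 0.087
grip_force: 0.0
```

```bash
python3 - <<'E'
from h import *
im,d=snap('wrist','w3')
o=status.get_obs();print(o['time'],o['position'],o['tool_rot'],o['q'],abs(o['joint_velocities']).max())
for p in [(.4534,-.1587,.048),(.470,-.1486,.018),(.436,-.1706,.018)]: print(pix('w3',p))
E
```

```text
3.675 [ 0.4530153  -0.15793831  0.10924489] [4.76419274e-01 8.79218092e-01 6.87870405e-05 4.66210028e-04] [-5.69077277e-01  5.21666504e-01  1.89741247e+00  3.09959374e-04
  7.21593701e-01 -1.14695095e+00] 0.003591325730637209
[323.46738832 212.60793327]
[346.97312131 202.6219064 ]
[297.99921975 202.50822194]
```

View pics/w3.png

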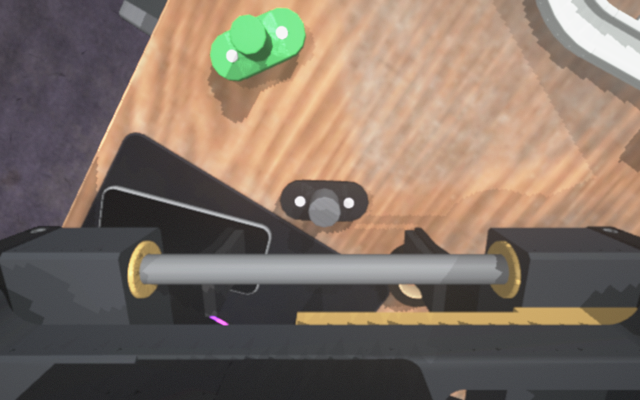

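The wrist view shows the knob at (324,208) and studs at (300,202) and (349,203). That matches the estimate to about 1 mm and 2°, so I'll descend and grip.

Emit:
arm_command(deltas=[1,0,0,0.028,0,1,0,0,0.028,0,1,0,0,0.02,0,1,0,0,0.0085,0,1,0,0,0,0,-0.6,0,0,0,0,-0.6,0,0,0,0,-0.6,0,0,0,0,-0.6,0,0,0,0,-0.6,0,0,0,0], newtons=20)

```text
time: 4.92
position: [0.4527, -0.1591, 0.0241]
tool_rot: [0.477, 0.879, -0.0, 0.0]
ft_force: [-0.7, 0.6, 0.1]
grip_width: 0.0448
grip_force: 0.0
```

Emit:
arm_command(deltas=[-0.7,0,0,0,0,-0.7,0,0,0,0,-0.7,0,0,0,0,-0.7,0,0,0,0,-0.7,0,0,0,0], newtons=20)

```text
time: 5.55
position: [0.4528, -0.1591, 0.024]
tool_rot: [0.477, 0.879, 0.0, 0.0]
ft_force: [0.6, 0.2, 0.4]
grip_width: 0.0232
grip_force: 20.0
```

Emit:
arm_command(deltas=[-0.7,0,0,-0.01,0,-0.7,0,0,-0.03,0,-0.7,0,0,-0.03,0,-0.7,0,0,0,0.18,-0.7,0,0,0,0.18,-0.7,0,0,0,0.18,-0.7,0,0,0,0.18,-0.7,0,0,0,0.18,-0.7,0,0,0,0.18,-0.7,0,0,0,0.18,-0.7,0,0,0,0.18,-0.7,0,0,0,0.18])

```text
time: 7.05
position: [0.4521, -0.1588, 0.0944]
tool_rot: [0.966, 0.257, -0.0, -0.0]
ft_force: [-0.0, -0.6, -2.5]
grip_width: 0.0235
grip_force: 20.0
```

Emit:
arm_command(deltas=[-0.7,0,0,0,0.187,-0.7,0,0,0,0.187,-0.7,0,0,0,0,-0.7,0,0,0,0])

```text
time: 7.55
position: [0.4524, -0.159, 0.0942]
tool_rot: [0.997, 0.078, -0.0, -0.0]
ft_force: [-0.2, -0.0, -2.5]
grip_width: 0.0233
grip_force: 20.0
```

```bash
python3 - <<'E'
from h import *
o=status.get_obs();print(o['time'],o['position'],o['tool_rot'],o['q'],o['ft_force'])
E
```

```text
7.55 [ 0.45240036 -0.15897095  0.09421059] [ 9.96981506e-01  7.76392493e-02 -1.44232516e-04 -5.25874013e-05] [-5.71458238e-01  5.50377653e-01  1.90726870e+00 -1.43343867e-04
  6.84239669e-01  8.44014254e-01] [-0.15896695 -0.01612665 -2.49777403]
```

Emit:
arm_command(deltas=[-0.7,0.0077,-0.0357,0,0,-0.7,0.0077,-0.0357,0,0,-0.7,0.0077,-0.0357,0,0,-0.7,0.0077,-0.0357,0,0,-0.7,0.0077,-0.0357,0,0,-0.7,0.0077,-0.0357,0,0,-0.7,0.0077,-0.0357,0,0,-0.7,0.0077,-0.0357,0,0,-0.7,0.0077,-0.0357,0,0,-0.7,0,0,0,0,-0.7,0,0,0,0,-0.7,0,0,0,0])

```text
time: 9.05
position: [0.4721, 0.1681, 0.094]
tool_rot: [0.997, 0.076, -0.0, 0.0]
ft_force: [-0.6, 0.3, -1.9]
grip_width: 0.0235
grip_force: 20.0
```

```bash
python3 - <<'E'
from h import *
im,d=snap('wrist','w4');o=status.get_obs();print(o['time'],o['position'],o['tool_rot'],o['q'])
cv2.imwrite('pics/w4c.png',cv2.resize(im[90:290,180:450,::-1],None,fx=2.9,fy=2.9,interpolation=cv2.INTER_CUBIC))
E
```

```text
9.1 [0.47218544 0.16803354 0.09402647] [ 9.97127066e-01  7.57465698e-02 -2.50892225e-04  8.98243962e-05] [ 1.18664259e-01  5.69300001e-01  1.85376305e+00 -2.39867499e-04
  7.19038636e-01  1.53800272e+00]
```

View pics/w4c.png

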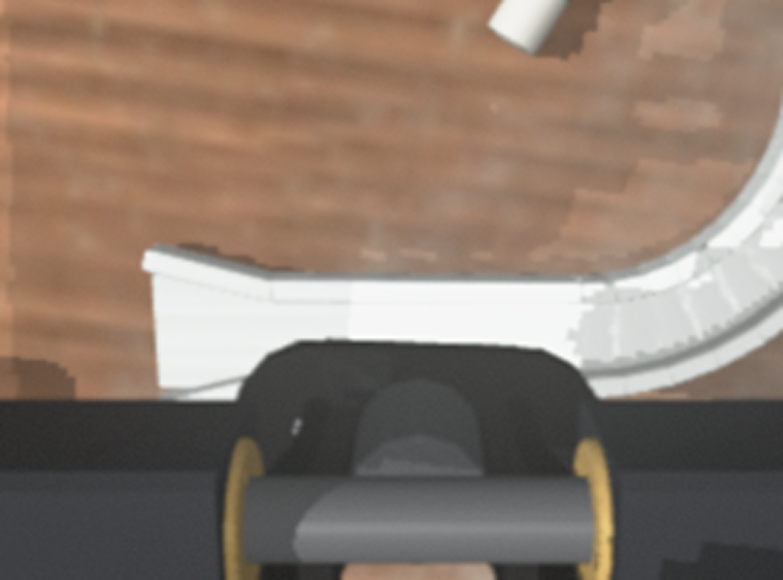

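```bash
python3 - <<'E'
from h import *
D=np.load('pics/w4.npz');im=D['im']
for c in (290,325,340):print(c,im[178:214,c].mean(1).astype(int))
print(np.linalg.inv(D['T'])[:3])
t=.123;ex=np.array([np.cos(t),np.sin(t)])
def lat(u,v,z): p=world('w4',u,v,z)[:2];return ex@(p-[.4768,.124])
for cx,r in [(300,274),(420,275),(560,277)]: print('base',lat(180+cx/2.9,90+r/2.9,0))
for cx,r in [(300,279),(420,280),(560,281)]: print('rim',lat(180+cx/2.9,90+r/2.9,.012))
for cx,r in [(300,302),(420,302),(560,302)]: print('inner',lat(180+cx/2.9,90+r/2.9,.012))
for cx,r in [(310,341),(420,345),(530,349)]: print('deck',lat(180+cx/2.9,90+r/2.9,.080),lat(180+cx/2.9,90+r/2.9,.088))
o=status.get_obs();print('tcp lat',ex@(o['position'][:2]-[.4768,.124]),o['position'])
E
```

```text
290 [122 120 120 120 121 120 128 140 172 223 238 240 240 240 238 232 228 236
 239 240 238 237 237 237 237 238 239 240 229 141  67  61  65  67  68  68]
325 [142 132 128 126 126 129 134 140 159 215 244 246 246 246 246 244 241 245
 246 246 246 246 246 246 246 246 246 246 247 225 122  62  61  64  64  64]
340 [126 126 127 126 127 124 125 133 151 206 244 247 246 246 246 245 243 245
 246 246 246 245 246 246 246 246 246 246 247 246 164  71  62  64  66  66]
[[ 1.50585111e-01  9.56276059e-01  2.50719412e-01  5.41074655e-01]
 [-9.88596997e-01  1.45580302e-01  3.85013317e-02  1.77622597e-01]
 [ 3.18093952e-04 -2.53658185e-01  9.67293866e-01  2.56654761e-01]]
base 0.014799522775225426
base 0.015466805327671744
base 0.016004109474532013
rim 0.01601245431470815
rim 0.016648983976088574
rim 0.01743832632343174
inner 0.009590071225056828
inner 0.010509535549869243
inner 0.01158234289243483
deck 0.01853600077012337 0.020883269394875538
deck 0.018320885381568248 0.020677895737011377
deck 0.01810525947669763 0.020472034682109647
tcp lat 0.0008227789570083175 [0.47218544 0.16803354 0.09402647]
```

Emit:
arm_command(deltas=[-0.7,-0.0013,0,0.015,-0.028,-0.7,0,0,0.02,0,-0.7,0,0,0.015,0,-0.7,0,0,0.003,0,-0.7,0,0,0,0,-0.7,0,0,0,0])

```text
time: 9.85
position: [0.4715, 0.1689, 0.0416]
tool_rot: [0.996, 0.09, 0.001, -0.0]
ft_force: [-0.1, -0.1, -3.3]
grip_width: 0.0236
grip_force: 20.0
```

Emit:
arm_command(deltas=[-0.7,0,0,0.003,0,-0.7,0,0,0.0015,0,-0.7,0,0,0.0015,0])

```text
time: 10.22
position: [0.471, 0.1689, 0.035]
tool_rot: [0.996, 0.09, 0.0, -0.0]
ft_force: [-0.2, 0.3, -3.4]
grip_width: 0.0234
grip_force: 20.0
```

Emit:
arm_command(deltas=[-0.7,0,0,0.0015,0,-0.7,0,0,0.0015,0,-0.7,0,0,0.001,0])

```text
time: 10.6
position: [0.4706, 0.1688, 0.0309]
tool_rot: [0.996, 0.09, -0.0, 0.0]
ft_force: [0.3, -1.4, -1.5]
grip_width: 0.0234
grip_force: 20.0
```

Emit:
arm_command(deltas=[-0.7,0,0,0.001,0,-0.7,0,0,0.001,0,-0.7,0,0,0.0005,0])

```text
time: 10.98
position: [0.4706, 0.1688, 0.0284]
tool_rot: [0.996, 0.09, -0.0, 0.0]
ft_force: [-1.5, -0.3, -2.4]
grip_width: 0.0235
grip_force: 20.0
```

Emit:
arm_command(deltas=[-0.7,0,0,0.0007,0,-0.34,0,0,0,0,-0.34,0,0,0,0,-0.34,0,0,0,0,-0.34,0,0,0,0], newtons=10)

```text
time: 11.6
position: [0.4713, 0.1689, 0.0279]
tool_rot: [0.996, 0.09, 0.0, -0.0]
ft_force: [0.0, -0.1, 0.3]
grip_width: 0.0287
grip_force: 0.0
```

```bash
python3 - <<'E'
from h import *
im,d=snap('wrist','w5');o=status.get_obs();print(o['time'],o['position'],o['tool_rot'],o['ft_force'],o['grip_width'])
cv2.imwrite('pics/w5c.png',cv2.resize(im[90:290,180:450,::-1],None,fx=2.9,fy=2.9,interpolation=cv2.INTER_CUBIC))
E
```

```text
11.65 [0.47118295 0.16883541 0.02788643] [ 9.95922012e-01  9.02181152e-02  1.95974718e-04 -8.41975968e-08] [-0.93759283  0.3284414  -0.07129996] 0.028776120840979795
```

View pics/w5c.png

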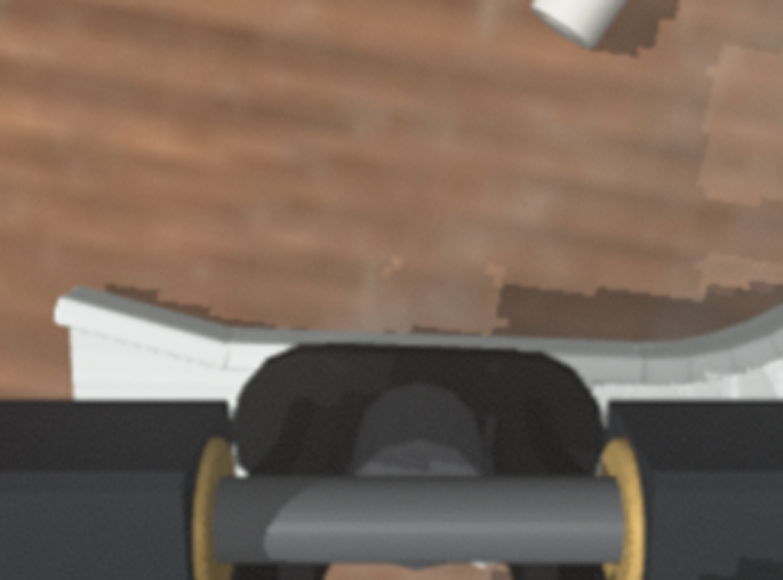

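The trolley is seated in the slot, parallel to the walls, with its deck just over them. Now I push it down the entry leg with a loose cage.

Emit:
arm_command(deltas=[-0.34,0,0.002,0,0.057,-0.34,0,0.003,0,0,-0.34,0,0.003,0,0,-0.34,0,0.003,0,0,-0.34,0,0.003,0,0])

```text
time: 12.28
position: [0.4729, 0.1548, 0.0279]
tool_rot: [0.998, 0.062, 0.0, -0.0]
ft_force: [-0.7, 0.6, 1.1]
grip_width: 0.0292
grip_force: 0.8
```

Emit:
arm_command(deltas=[-0.34,0,0.004,0,0,-0.34,0,0.004,0,0,-0.34,0,0.004,0,0,-0.34,0,0.004,0,0])

```text
time: 12.78
position: [0.4748, 0.1388, 0.0279]
tool_rot: [0.998, 0.062, -0.0, -0.0]
ft_force: [-1.3, 1.2, -0.6]
grip_width: 0.0291
grip_force: 0.8
```

Emit:
arm_command(deltas=[-0.34,0,0.0042,0,0,-0.34,0,0.0042,0,0,-0.34,0.0003,0.0042,0,0,-0.34,0.0004,0.0041,0,-0.06,-0.34,0.0004,0.0041,0,-0.06,-0.34,0.0003,0.0041,0,-0.06])

```text
time: 13.52
position: [0.4799, 0.1147, 0.0279]
tool_rot: [0.988, 0.152, -0.0, -0.0]
ft_force: [-0.3, 2.4, -0.1]
grip_width: 0.0289
grip_force: 1.2
```

Emit:
arm_command(deltas=[-0.34,0.0002,0.0041,0,-0.06,-0.34,0.0002,0.0041,0,-0.06,-0.34,0.0001,0.0041,0,-0.06,-0.34,0.0001,0.0041,0,-0.06])

```text
time: 14.02
position: [0.4866, 0.0999, 0.0279]
tool_rot: [0.963, 0.269, -0.0, -0.0]
ft_force: [-0.4, 3.2, 0.4]
grip_width: 0.0289
grip_force: 1.5
```

```bash
cat > st.py <<'E'
from h import *
o=status.get_obs();t=.123;d=o['position'][:2]-[.4768,.124]
x,y=np.cos(t)*d[0]+np.sin(t)*d[1],-np.sin(t)*d[0]+np.cos(t)*d[1]
q=o['tool_rot'];yaw=2*np.arctan2(q[1],q[0])-np.pi/2
print('track xy mm',x*1e3,y*1e3,'R',np.hypot(x-.07,y)*1e3,'phi',np.arctan2(-y,.07-x),'tool phi',yaw-t+np.pi/2,o['ft_force'],o['grip_force'],o['time'])
E
python3 st.py
```

```text
track xy mm 6.739187161300605 -25.12501580476997 R 68.06759038046592 phi 0.3780605038401495 tool phi 0.42234654657199866 [-0.42656905  3.18732557  0.41375766] 1.4601833177584922 14.025
```

Emit:
arm_command(deltas=[-0.34,0,0.0041,0,-0.05,-0.34,0,0.0041,0,-0.05,-0.34,0.0001,0.0041,0,-0.06,-0.34,0.0001,0.0041,0,-0.06])

```text
time: 14.52
position: [0.4949, 0.0872, 0.0279]
tool_rot: [0.928, 0.373, -0.001, -0.001]
ft_force: [-2.5, 4.9, 2.6]
grip_width: 0.0289
grip_force: 2.4
```

Emit:
arm_command(deltas=[-0.34,0.0001,0.0041,0,-0.06,-0.34,0.0001,0.0041,0,-0.06,-0.34,0.0001,0.0041,0,-0.06,-0.34,0.0001,0.0041,0,-0.06])

```text
time: 15.02
position: [0.5074, 0.0763, 0.0277]
tool_rot: [0.876, 0.482, -0.001, -0.001]
ft_force: [-1.2, 1.4, 0.2]
grip_width: 0.0289
grip_force: 1.2
```

```bash
python3 st.py
```

```text
track xy mm 24.48635159526267 -51.05889463142657 R 68.39958268946654 phi 0.8427557066405336 tool phi 0.8828010061960441 [-1.15943908  1.42887206  0.17557322] 1.182480460338411 15.025
```

Emit:
arm_command(deltas=[-0.34,0,0.0041,0,-0.055,-0.34,0.0001,0.0041,0,-0.06,-0.34,0.0001,0.0041,0,-0.06,-0.34,0.0001,0.0041,0,-0.06])

```text
time: 15.52
position: [0.5209, 0.0691, 0.0276]
tool_rot: [0.814, 0.581, -0.002, -0.002]
ft_force: [-3.9, 2.3, 4.4]
grip_width: 0.0287
grip_force: 2.4
```

Emit:
arm_command(deltas=[-0.34,0.0001,0.0041,0,-0.06,-0.34,0.0001,0.0041,0,-0.06,-0.34,0.0001,0.0041,0,-0.06,-0.34,0.0001,0.0041,0,-0.06])

```text
time: 16.02
position: [0.5369, 0.0654, 0.0275]
tool_rot: [0.738, 0.675, -0.002, -0.002]
ft_force: [-3.2, 0.9, 1.3]
grip_width: 0.0289
grip_force: 1.5
```

```bash
python3 st.py
```

```text
track xy mm 52.451585001378085 -65.55913173899185 R 67.86712476106783 phi 1.309254569138233 tool phi 1.3579084611951981 [-3.16949446  0.92693238  1.33078053] 1.4877968592918478 16.025
```

Emit:
arm_command(deltas=[-0.34,0,0.0041,0,-0.055,-0.34,0,0.0041,0,-0.053,-0.34,0,0.0041,0,-0.053,-0.34,-0.0001,0.004,0,-0.052])

```text
time: 16.52
position: [0.5543, 0.0648, 0.0274]
tool_rot: [0.662, 0.749, -0.001, -0.001]
ft_force: [-2.2, 0.8, -0.3]
grip_width: 0.0287
grip_force: 1.0
```

Emit:
arm_command(deltas=[-0.34,-0.0002,0.004,0,0,-0.34,-0.0002,0.004,0,0,-0.34,0,0.004,0,0,-0.34,0,0.004,0,0])

```text
time: 17.02
position: [0.5723, 0.0665, 0.0278]
tool_rot: [0.663, 0.749, 0.0, 0.0]
ft_force: [-1.5, 0.1, -0.4]
grip_width: 0.0284
grip_force: 0.6
```

```bash
python3 st.py
```

```text
track xy mm 87.76664353211807 -68.78680189193969 R 71.04419565959142 phi 1.823557913795856 tool phi 1.5686007042663017 [-1.52272842  0.07158632 -0.37989494] 0.571073377744824 17.025
```

Emit:
arm_command(deltas=[-0.34,-0.0002,0.0035,0,0,-0.34,-0.0001,0.0035,0,0,-0.34,0,0.0035,0,0,-0.34,0,0.0035,0,0])

```text
time: 17.52
position: [0.5861, 0.0681, 0.0278]
tool_rot: [0.663, 0.749, 0.0, -0.0]
ft_force: [-0.8, 0.1, -0.1]
grip_width: 0.0288
grip_force: 0.5
```

Emit:
arm_command(deltas=[-0.34,0,0.002,0,0,-0.34,0,0.002,0,0,-0.34,0,0.002,0,0,-0.34,0,0.002,0,0])

```text
time: 18.02
position: [0.5939, 0.069, 0.0279]
tool_rot: [0.663, 0.749, -0.0, -0.0]
ft_force: [-2.0, 0.6, -0.6]
grip_width: 0.0288
grip_force: 0.7
```

Emit:
arm_command(deltas=[-0.34,0,0.002,0,0,-0.34,0,0.002,0,0,-0.34,0,0.002,0,0,-0.34,0,0.001,0,0])

```text
time: 18.52
position: [0.6009, 0.0698, 0.0278]
tool_rot: [0.663, 0.749, 0.0, 0.0]
ft_force: [-2.0, 0.7, 0.4]
grip_width: 0.0287
grip_force: 0.6
```

```bash
python3 st.py
```

```text
track xy mm 116.56161500102992 -69.01862253117723 R 83.25595622900057 phi 2.1642875983043184 tool phi 1.5687428574861222 [-2.00395106  0.65729336  0.42849777] 0.6435538669393281 18.525
```

Emit:
arm_command(deltas=[-0.34,0,0.001,0,0,-0.34,0,0.001,0,0,-0.34,0,0.001,0,0,-0.34,0,0.001,0,0])

```text
time: 19.02
position: [0.6048, 0.0703, 0.0278]
tool_rot: [0.663, 0.749, -0.0, -0.0]
ft_force: [-1.7, -0.4, -0.6]
grip_width: 0.0288
grip_force: 0.7
```

Emit:
arm_command(deltas=[-0.34,0,0.001,0,0,-0.34,0,0.001,0,0,-0.34,0,0.001,0,0,-0.34,0,0.001,0,0])

```text
time: 19.52
position: [0.6079, 0.0708, 0.0278]
tool_rot: [0.663, 0.749, -0.001, -0.001]
ft_force: [-3.2, -0.1, 1.3]
grip_width: 0.0287
grip_force: 1.5
```

Emit:
arm_command(deltas=[-0.34,0,0.001,0,0,-0.34,0,0.001,0,0,-0.34,0,0.001,0,0,-0.34,0,0.001,0,0])

```text
time: 20.02
position: [0.6131, 0.0712, 0.0279]
tool_rot: [0.663, 0.749, 0.0, 0.0]
ft_force: [-2.1, 0.2, 0.3]
grip_width: 0.0287
grip_force: 1.0
```

The drag bump near x = 0.608 suggests the roller has been met, with the stop expected at about 0.625. I'll creep from here.

Emit:
arm_command(deltas=[-0.34,0,0.001,0,0,-0.34,0,0.001,0,0,-0.34,0,0.001,0,0,-0.34,0,0.001,0,0])

```text
time: 20.52
position: [0.6162, 0.0717, 0.0279]
tool_rot: [0.663, 0.749, -0.0, -0.0]
ft_force: [-4.1, -1.0, 1.5]
grip_width: 0.0288
grip_force: 2.2
```

Emit:
arm_command(deltas=[-0.34,0,0.001,0,0,-0.34,0,0.001,0,0,-0.34,0,0.001,0,0])

```text
time: 20.9
position: [0.6196, 0.0721, 0.0278]
tool_rot: [0.663, 0.749, -0.0, -0.0]
ft_force: [-5.0, -1.2, 2.3]
grip_width: 0.0288
grip_force: 2.2
```

Emit:
arm_command(deltas=[-0.34,0,0.001,0,0,-0.34,0,0.001,0,0])

```text
time: 21.15
position: [0.6217, 0.0723, 0.0279]
tool_rot: [0.663, 0.749, 0.0, 0.0]
ft_force: [-4.1, -1.4, 2.0]
grip_width: 0.0285
grip_force: 2.1
```

Emit:
arm_command(deltas=[-0.34,0,0.001,0,0,-0.34,0,0.001,0,0])

```text
time: 21.4
position: [0.6238, 0.0726, 0.0278]
tool_rot: [0.663, 0.749, 0.0, 0.0]
ft_force: [-4.3, -1.3, 2.2]
grip_width: 0.0285
grip_force: 2.0
```

Emit:
arm_command(deltas=[-0.34,0,0.001,0,0,-0.34,0,0.001,0,0])

```text
time: 21.65
position: [0.6256, 0.0729, 0.0278]
tool_rot: [0.663, 0.749, -0.0, -0.0]
ft_force: [-4.9, -0.9, 2.1]
grip_width: 0.029
grip_force: 2.5
```

Emit:
arm_command(deltas=[-0.34,0,0.001,0,0,-0.34,0,0.0005,0,0])

```text
time: 21.9
position: [0.6256, 0.0729, 0.0278]
tool_rot: [0.663, 0.749, -0.001, -0.001]
ft_force: [-6.6, -1.6, 4.7]
grip_width: 0.0287
grip_force: 3.4
```

Emit:
arm_command(deltas=[-0.34,0,0.0008,0,0,-0.34,0,0,0,0])

```text
time: 22.15
position: [0.6257, 0.073, 0.0277]
tool_rot: [0.663, 0.749, -0.002, -0.002]
ft_force: [-7.8, -1.7, 5.0]
grip_width: 0.0291
grip_force: 3.7
```

Emit:
arm_command(deltas=[-0.34,0,0.0008,0,0,-0.34,0,0.0004,0,0])

```text
time: 22.4
position: [0.6257, 0.073, 0.0277]
tool_rot: [0.663, 0.749, -0.003, -0.003]
ft_force: [-9.1, -2.0, 6.1]
grip_width: 0.0295
grip_force: 4.8
```

```bash
python3 st.py; python3 - <<'E'
from h import *
im,d=snap('scene','s2');im2,_=snap('top','t2')
a=cv2.resize(im[160:230,290:390,::-1],(780,546),interpolation=cv2.INTER_CUBIC)[:,:]
b=cv2.resize(im2[145:195,305:355,::-1],(390,390),interpolation=cv2.INTER_CUBIC)
a=cv2.resize(a,(400,280));c=np.zeros((390,790,3),np.uint8);c[:280,:400]=a;c[:,400:]=b
cv2.imwrite('pics/end.png',c)
E
```

```text
track xy mm 141.48409313282943 -68.83998662809243 R 99.24172172014637 phi 2.37503511713981 tool phi 1.569402049833218 [-9.11101325 -1.99235768  6.14225991] 4.792466508833968 22.4
```

Emit:
arm_command(deltas=[-0.34,0,-0.002,0,0,-0.34,0,-0.0015,0,0,-0.34,0,0,0,0])

```text
time: 22.88
position: [0.6256, 0.0728, 0.0278]
tool_rot: [0.663, 0.749, 0.0, -0.0]
ft_force: [-3.3, -0.9, 1.8]
grip_width: 0.0288
grip_force: 2.1
```

Emit:
arm_command(deltas=[-0.34,0,-0.0015,0,0,-0.34,0,-0.0015,0,0,-0.34,0,0,0,0])

```text
time: 23.25
position: [0.6239, 0.0724, 0.0282]
tool_rot: [0.663, 0.748, 0.001, 0.001]
ft_force: [0.4, 0.3, 0.4]
grip_width: 0.0285
grip_force: 0.0
```

Emit:
arm_command(deltas=[-0.25,0,0,0,0,-0.25,0,0,0,0,-0.25,0,0,-0.01,0,-0.25,0,0,-0.02,0,-0.25,0,0,-0.03,0,-0.25,0,-0.04,-0.03,0,-0.25,0,-0.05,-0.01,0,-0.25,0,-0.05,0,0,-0.25,0,-0.05,0,0,-0.25,0,0,0,0])

```text
time: 24.5
position: [0.4288, 0.05, 0.1289]
tool_rot: [0.663, 0.748, -0.001, -0.002]
ft_force: [1.0, -0.6, 0.3]
grip_width: 0.0328
grip_force: 0.0
```

```bash
python3 - <<'E'
from h import *
im,d=snap('scene','s3');im2,_=snap('top','t3')
a=cv2.resize(im[160:220,310:380,::-1],(400,343),interpolation=cv2.INTER_CUBIC)
b=cv2.resize(im2[145:195,305:355,::-1],(390,390),interpolation=cv2.INTER_CUBIC)
c=np.zeros((390,790,3),np.uint8);c[:343,:400]=a;c[:,400:]=b
cv2.imwrite('pics/end2.png',c);o=status.get_obs();print(o['time'],o['position'],o['ft_force'])
E
```

```text
24.6 [0.43528371 0.04931357 0.12924755] [ 0.3111723  -0.55378703 -0.37452161]
```

View pics/end2.png

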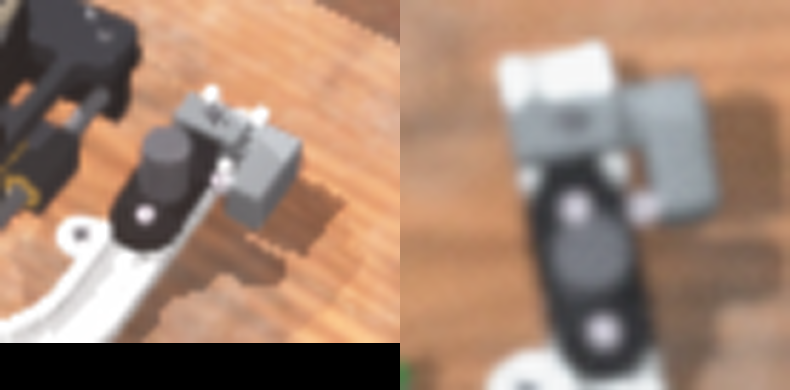

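```bash
python3 - <<'E'
from h import *
for f in ('t0','t2','t3'):
    D=np.load(f'pics/{f}.npz');print(f);print(D['im'][164:178,326:344].min(2).astype(int))
t=.123
def tw(x,y,z):return (.4768+np.cos(t)*x-np.sin(t)*y,.124+np.sin(t)*x+np.cos(t)*y,z)
for xx in (.119,.139,.159): print(pix('t3',tw(xx,-.07,.022)),pix('t3',tw(xx,-.087,.022)))
# studs seen in end2 right: (577,207),(603,332)
for a,b in((577,207),(603,332),(590,255)):
    u,v=305+(a-400)/7.8-.4,145+b/7.8-.4
    w=world('t3',u,v,.022 if b!=255 else .052);d=w[:2]-[.4768,.124];print(u,v,np.cos(t)*d[0]+np.sin(t)*d[1],-np.sin(t)*d[0]+np.cos(t)*d[1])
E
```

```text
t0
[[131 127 124 123 136 161 172 158 126 113 137 158 169 168 167 166 162 156]
 [130 138 143 153 177 214 226 213 145 105 126 153 167 168 167 166 164 157]
 [195 207 217 221 229 239 244 236 175 107 117 146 163 168 168 167 163 160]
 [239 243 244 244 244 245 246 243 191 109 115 146 161 169 167 165 165 159]
 [246 246 247 246 246 246 246 243 197 119 115 146 162 170 169 165 165 163]
 [246 247 247 247 246 246 246 243 208 156 153 162 168 170 168 165 164 161]
 [246 247 247 247 247 246 246 241 217 198 200 189 174 166 163 163 158 151]
 [246 247 247 247 247 246 245 237 220 215 213 194 164 153 147 143 139 130]
 [245 247 247 247 247 246 244 237 222 200 184 164 137 124 122 121 117 113]
 [241 245 246 247 247 246 245 241 228 185 144 121 109 107 107 103 107 106]
 [234 243 246 247 247 246 245 244 237 186 114  97  96 104 109 111 115 118]
 [232 241 246 247 247 246 246 246 242 196 112  87  94 105 112 118 122 125]
 [231 241 246 247 247 247 247 247 244 210 125  89  93 103 109 120 123 127]
 [232 241 246 247 247 247 247 247 245 227 152  98  90  94 109 121 130 131]]
t2
[[81 80 79 80 75 79 76 77 77 77 82 91 94 90
[... 1509 characters left out ...]
 [116 128 127 120 116 112 106  97  91  96  98  91  82  82  83  82  84  92]
 [115 121 122 119 119 118 113 101  86  72  76  76  77  76  78  81  85  91]
 [117 118 120 117 120 117 115 108  89  73  73  73  74  77  78  81  84  85]
 [119 122 119 122 121 120 115 106  89  71  72  76  77  80  81  83  85  87]]
[330.5075178  187.23407529] [337.35968427 186.30942361]
[329.35373434 179.30985623] [336.18676891 178.39327448]
[328.20664285 171.43159779] [335.02065188 170.52300807]
327.2923076923077 171.13846153846154 0.16003667866490012 -0.06786806731436107
330.6256410256411 187.16410256410256 0.11913336131978197 -0.0703119995436409
328.9589743589744 177.29230769230767 0.13779956638346907 -0.0677703564885826
```

```bash
python3 -c "
from rig import order; print(order.hand_in())"
```

```text
the job is handed in; nothing more can be done
None
```

The trolley is home against the dock's stop, with the contact apparently held in, and the job is handed in at about 25 s; the push peaked at roughly 9 N sideways (11 N with the vertical part). I inferred the contact from the drag felt, the hard stop and the final picture, as there was no direct reading.

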